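Start the plate shaker and its timer

ROBOT

A 7-joint arm with a two-finger parallel gripper is mounted at the origin on the work surface. World frame = base frame: x ahead of the robot, y to its left, z up, the work surface at z = 0. Lengths are in mm, angles in rad, forces in N, time in s.
With the tool pointing down it reaches from about 400 to 875 mm from the base axis. Payload 19.3 kg.
Tool frame: the origin (TCP) lies at the very end of the fingers, on their centre line; the grasp point (between the pads) lies 19 mm behind it (grip_point_offset is the z of the grasp point in the tool frame, in mm); z points along the fingers, y is the line along which they close (so a half turn about z gives the same grasp; the last joint's range is limited). The gripper opens to 85 mm and grips with 20 to 120 N. Pads are 22 mm wide; open, the fingers measure 114 mm over their backs; the gripper's body (76 mm by 85 mm) begins 54 mm behind the grasp point. The pads swing forward as they close: fully open they stand 13 mm farther back than shut.
Start: joints at [-1.17, 0.521, -0.036, 1.599, 0.021, 1.021, -0.113], TCP at [283.516, 556.986, 231.291] pointing down, gripper open.
Joint ranges: [-2.91, 2.91], [-0.3, 2.13], [-1.5, 1.42], [0.17, 2.43], [-1.26, 4.41], [0.16, 1.93], [-2.52, 2.52]. Speed limits (rad/s): [1.89, 1.89, 2.39, 2.39, 3.01, 3.01, 3.01].

INTERFACE

Orientations are given as a 3x3 rotation matrix whose columns are the frame's x, y, z axes.
In Python, from workcell import movep, movel, goto_joints, open_gripper, clamp, wait, inverse_kinematics, read_state, camera, PlanningError, finish_job, grip_point_offset gives the robot as it stands. Calls block until the motion is done:
- movep(position, orientation): joint-space move of the TCP to a pose.
- movel(position, frame=None, max_speed=150, guard=None): straight line of the TCP; frame=None keeps the orientation; max_speed is the mean speed in mm/s. With guard (N) it stops when the force on the tool has changed by that much, and returns True; else False.
- goto_joints(angles): joint-space move.
- open_gripper() and clamp(): open the fingers fully, or close them until they stop; the grip force is fixed at half the most.
- wait(seconds).
- inverse_kinematics(position, orientation): joint angles nearest the present ones, or None.
- read_state(): the state.
- camera(name): name is "scene" or "top" or "wrist"; returns a dict with "image" (384x512x3 uint8, blue, green, red), "range_z" (384x512 float32, mm along the optical axis (not along the pixel's ray), 0 where there is no reading), "fx", "fy", "cx", "cy" (pixels), "cam_to_world" (4x4, takes a point from camera to world coordinates). Camera axes: x right, y up, looking along -z (the intrinsics and any distortion apply to the point x, -y, -z); pixel columns grow to the right and rows downward; lengths in mm; the calibration is good to about 2 mm. A picture is of the moment at which its call begins.
A pose or a line that the arm cannot do raises PlanningError and nothing moves.
- finish_job(): hands the job in; it is judged then, once.
The state is a dict: "time": time; "qpos": joint angles; "qvel": joint speeds; "joint_efforts": joint torques, N m; "eef_pos": TCP position; "tool_rot": TCP orientation; "ft_force": force on the tool from outside, world axes, zero at the start; "torque": the same for the moment, N m; "finger_gap": finger opening in mm; "gripper_force": force on a finger pad.
Only numpy, scipy, OpenCV 4.12 (cv2) and the standard library are available. Lean on these libraries where they do the work, as an engineer would, in place of code of your own. Each camera call takes 0.05 s, during which the arm holds its last target. There are 200 camera calls.

TASK

Start the shaker with the fingertips of the closed gripper, in this order: tip the white rocker on by pressing its raised, dotted half fully down; press the blue key fully in; press the green key fully in; and last press in the black key on the white bench timer. Do not press the red or yellow key, and do not pick up, tip or shove the timer or anything else on the bench.

Things in the scene. Friction and masses are not known exactly. Their poses are not given: they have to be found in the camera images.
- shaker: Fixed cream shaker. Origin on the bench under the middle of its control ledge; x away from the robot, y along the ledge. Ledge: flat, 70 mm high, x -55 to 55, 360 mm wide. Behind it (x 70 to 340) the dish platform, 92 mm high, rim 104 mm. Four keys and the rocker stand in one row along y on the ledge, 65 mm apart, in an order that varies.
- rocker (a joint): White mains rocker, plate 64 x 28 x 10 mm, long side along the shaker's x, in a black frame; pivot at its middle, 88 mm above the bench. Rad: 0 = off (dotted half, nearest the robot, raised 0.2 rad), 0.4 = on (that half fully down, sloping 0.2 rad); starts 0 to 0.06. Pressing the dotted half increases it, 2 to 5 N; stays where left.
- rocker_dot (a point): The black dot on top of the rocker's raised half, 24 mm from the pivot; x along the plate away from the robot, z out of the plate. Off: about 98 mm above the bench; on: about 88 mm. A wide fingertip meets the plate's higher part, nearer the pivot, so it ends 2 to 3 mm higher.
- key_blue (a joint): Push key, a round flat-topped cap 30 mm across in a metal collar (42 mm across, 10 mm high) on the shaker's control ledge. Joint value in m: 0 = fully out, 0.008 = fully in (8 mm travel, straight down; it starts 0 to 0.0015 in). Slides against about 3 N and stays where it is left. Blue: speed.
- key_blue_top (a point): Centre of the flat top of the blue key; moves with it. Fully out it is 92 mm above the bench (22 mm above the ledge), fully in 84 mm.
- key_green (a joint): Push key, a round flat-topped cap 30 mm across in a metal collar (42 mm across, 10 mm high) on the shaker's control ledge. Joint value in m: 0 = fully out, 0.008 = fully in (8 mm travel, straight down; it starts 0 to 0.0015 in). Slides against about 3 N and stays where it is left. Green: start.
- key_green_top (a point): Centre of the flat top of the green key; moves with it. Fully out it is 92 mm above the bench (22 mm above the ledge), fully in 84 mm.
- key_red (a joint): Push key, a round flat-topped cap 30 mm across in a metal collar (42 mm across, 10 mm high) on the shaker's control ledge. Joint value in m: 0 = fully out, 0.008 = fully in (8 mm travel, straight down; it starts 0 to 0.0015 in). Slides against about 3 N and stays where it is left. Red: stop; not to be pressed.
- key_red_top (a point): Centre of the flat top of the red key; moves with it. Fully out it is 92 mm above the bench (22 mm above the ledge), fully in 84 mm.
- key_yellow (a joint): Push key, a round flat-topped cap 30 mm across in a metal collar (42 mm across, 10 mm high) on the shaker's control ledge. Joint value in m: 0 = fully out, 0.008 = fully in (8 mm travel, straight down; it starts 0 to 0.0015 in). Slides against about 3 N and stays where it is left. Yellow: reverse; not to be pressed.
- key_yellow_top (a point): Centre of the flat top of the yellow key; moves with it. Fully out it is 92 mm above the bench (22 mm above the ledge), fully in 84 mm.
- timer: Loose white bench timer, 80 x 60 x 36 mm, 250 g, standing on the bench beside the shaker, left or right. Origin: centre of its underside; z up, x along the 80 mm side.
- timer_key (a joint): Black round push key, 30 mm across, in the middle of the timer's top. Value in m: 0 = out, 0.008 = fully in (straight down); starts 0 to 0.0015; slides against about 3 N and stays where it is left.
- timer_key_top (a point): Centre of the timer key's flat top; moves with it. 50 mm above the bench when out, 42 mm when fully in.
- slide_box: Loose cardboard box with white lid, 85 x 65 x 35 mm, on the side of the shaker where the timer is not. Origin: centre of its underside. Bystander.
- dish_a: Loose clear square dish, 100 x 100 x 18 mm, yellow filling, on the platform. Origin: centre of its underside. Bystander.
- dish_b: Loose clear square dish, 100 x 100 x 18 mm, greenish filling, on the platform. Origin: centre of its underside. Bystander.
- bottle: Loose amber bottle, 68 mm across, 140 mm high, orange cap. Origin: centre of its underside. Bystander.
- beaker: Loose glass beaker, 72 mm across, 90 mm high. Origin: centre of its underside. Bystander.
- forceps: Loose steel forceps, 120 x 12 x 8 mm, lying between robot and shaker. Origin: its middle, on the bench. Bystander.
- phone: Loose black phone, 150 x 72 x 9 mm, lying flat. Origin: centre of its underside. Bystander.
There are look-alikes about, which are no part of the job. Leave any pink, purple or turquoise look-alike of the timer alone.

How it is judged:
By the outcome, as a careful person would: the job done as asked, in the order asked, and still so for the second after the job is handed in, with the robot touching nothing.
It also fails if it takes over 48 s, if anything falls off the work surface, if the arm or the gripper's body presses on something with over 40 N, if the wrist force passes 120 N, or if a joint passes its speed limit or range.

## Working session

There is one attempt and no reset: what is moved stays moved. The work goes in short steps, each a Python script; the robot and the scene stay as the last script left them, time stands still between calls to the robot, and variables do not carry over. Pictures are saved under pics/ and viewed, at most 10 in all, crops included, and the job is handed in when it is done.

```bash
mkdir -p pics; ls
python3 - <<'E'
from workcell import *
import cv2,pickle
d={n:camera(n) for n in("top","scene")}
pickle.dump(d,open('a.pkl','wb'))
for n in d: cv2.imwrite(f'pics/{n}1.png',cv2.resize(d[n]["image"],(800,600)))
s=read_state();print(s['time'],s['finger_gap'],s['tool_rot'],grip_point_offset)
E
```

```text
pics
0.1 85.46583871027327 [[-8.91203279e-01  4.53603961e-01 -4.03462742e-04]
 [ 4.53604137e-01  8.91202802e-01 -9.23651354e-04]
 [-5.94047870e-05 -1.00617348e-03 -9.99999492e-01]] -18.700000000000003
```

View pics/top1.png

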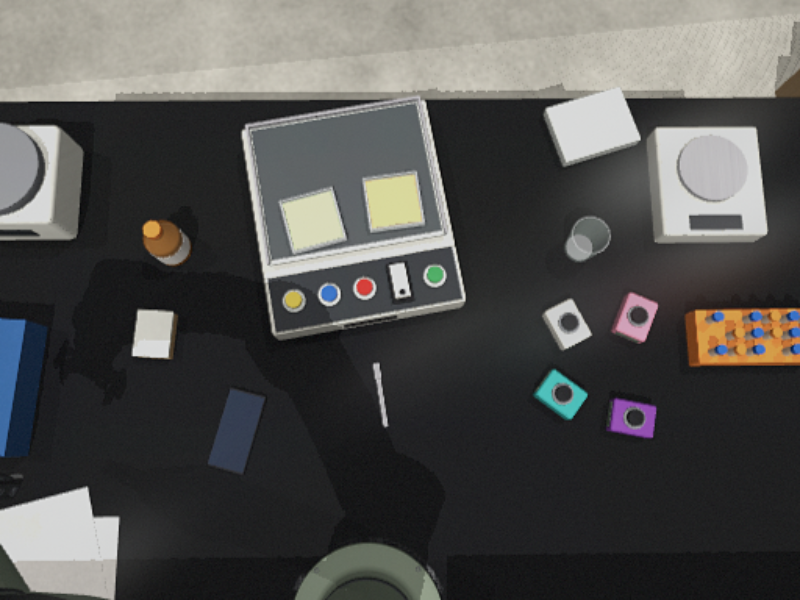

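View pics/scene1.png

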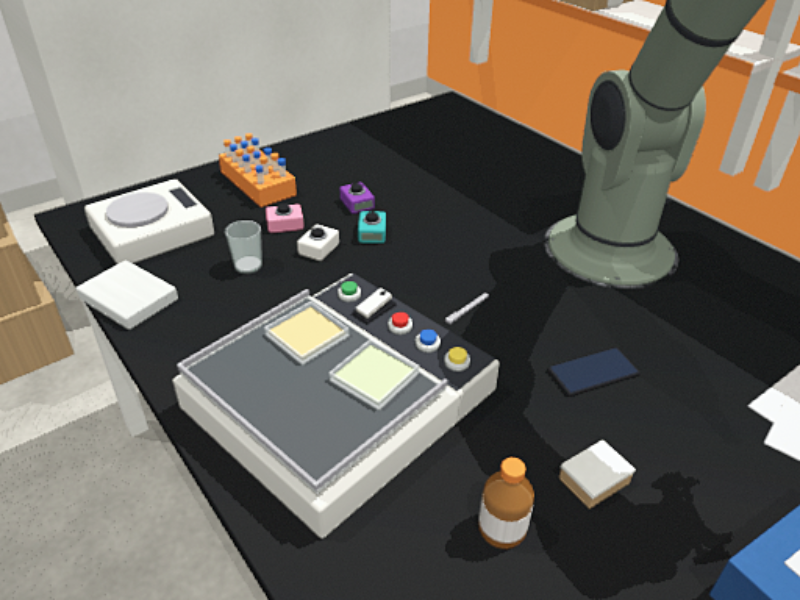

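The top view (800x600 scaling) shows the row from left to right: yellow (293,300), blue (329,294), red (365,288), rocker (400,280) with its dot near (402,291), and green (434,275). There are four timer candidates: white (569,322), pink (637,316), turquoise (563,394) and purple (635,418). Only the white one fits the description. Next I'll measure these and check them in an enlarged crop.

```bash
cat > h.py <<'E'
import numpy as np,cv2
def world(c,u,v,z=None):
    """pixel -> world, by range reading, or on the plane at height z"""
    M=c['cam_to_world']; d=np.array([(u-c['cx'])/c['fx'],-(v-c['cy'])/c['fy'],-1.])
    if z is None:
        r=c['range_z'][int(round(v))-1:int(round(v))+2,int(round(u))-1:int(round(u))+2]; s=np.median(r[r>0])
    else: s=(z-M[2,3])/(M[2,:3]@d)
    return M[:3,:3]@(d*s)+M[:3,3]
def blob(c,guess,lo,hi,r=14):
    hsv=cv2.cvtColor(c['image'],cv2.COLOR_BGR2HSV); m=cv2.inRange(hsv,lo,hi)
    w=np.zeros_like(m); cv2.circle(w,tuple(int(round(g)) for g in guess),r,255,-1); v,u=np.nonzero(m&w)
    return u.mean(),v.mean(),len(u)
E
python3 - <<'E'
import pickle,cv2,numpy as np
from h import *
np.set_printoptions(precision=1,suppress=True)
d=pickle.load(open('a.pkl','rb'));c=d['top'];k=1/1.5625
print([x for x in c], {n:d[n]['cam_to_world'][:3,3] for n in d}, c['fx'])
C={'yellow':((293,300),(458,356),(18,110,60),(32,255,255),92),'blue':((329,294),(428,339),(100,120,60),(130,255,255),92),'green':((434,275),(349,289),(45,110,50),(80,255,255),92),
'red':((365,288),(400,320),(170,120,60),(180,255,255),92),'timer':((569,322),(318,233),(0,0,0),(180,255,70),50)}
for n,(g,s,lo,hi,z) in C.items():
  for cam,gg in(('top',g),('scene',s)):
    u,v,N=blob(d[cam],np.array(gg)*k,lo,hi,8)
    print(n,cam,round(u,1),round(v,1),N,world(d[cam],u,v),world(d[cam],u,v,z))
for p in((400,270),(402,291),(400,280)): print('rocker',world(c,p[0]*k,p[1]*k),world(c,p[0]*k,p[1]*k,95))
im=c['image']
a=cv2.resize(im[160:220,165:305],(800,343),interpolation=cv2.INTER_CUBIC)
b=cv2.resize(im[180:285,335:430],(226,250),interpolation=cv2.INTER_CUBIC)
b2=cv2.resize(d['scene']['image'][165:245,200:320],(375,250),interpolation=cv2.INTER_CUBIC)
o=np.zeros((600,800,3),np.uint8);o[:343]=a;o[345:595,:226]=b;o[345:595,240:615]=b2
cv2.imwrite('pics/crop1.png',o)
E
```

```text
['image', 'range_z', 'fx', 'fy', 'cx', 'cy', 'cam_to_world'] {'top': array([ 316.9,  -48.3, 1358.7]), 'scene': array([1149.7,  729.3,  870.4])} 460.1559132720322
yellow top 187.3 191.5 81 [567.3 127.3  90.9] [567.1 127.1  92. ]
yellow scene 292.6 226.8 106 [572.3 134.3  93. ] [571.6 133.5  92. ]
blue top 210.2 187.4 77 [578.6  63.4  90.8] [578.3  63.3  92. ]
blue scene 273.6 215.2 91 [583.   69.9  91.9] [583.  70.  92.]
green top 278.0 175.1 71 [ 612.9 -127.8   90.4] [ 612.5 -127.7   92. ]
green scene 223.0 183.7 74 [ 616.5 -120.7   92.7] [ 616.  -121.5   92. ]h.py:12: RuntimeWarning: Mean of empty slice.
  return u.mean(),v.mean(),len(u)
  ret = ret.dtype.type(ret / rcount)
Traceback (most recent call last):
  File "h.py", line 6, in world
    r=c['range_z'][int(round(v))-1:int(round(v))+2,int(round(u))-1:int(round(u))+2]; s=np.median(r[r>0])
                       ~~~~~^^^
ValueError: cannot convert float NaN to integer
```

Run:
```python
import pickle,cv2,numpy as np
from h import *
np.set_printoptions(precision=1,suppress=True)
d=pickle.load(open('a.pkl','rb'));c=d['top'];k=1/1.5625
C={'red':((365,288),(400,320),(0,140,60),(8,255,255),92),'timer':((569,322),(318,233),(0,0,0),(180,255,70),50)}
for n,(g,s,lo,hi,z) in C.items():
  for cam,gg in(('top',g),('scene',s)):
    u,v,N=blob(d[cam],np.array(gg)*k,lo,hi,8 if n=='red' else 6)
    print(n,cam,round(u,1),round(v,1),N,world(d[cam],u,v),world(d[cam],u,v,z))
for p in((400,270),(402,291),(400,280)): print('rocker',world(c,p[0]*k,p[1]*k),world(c,p[0]*k,p[1]*k,95))
im=c['image']
a=cv2.resize(im[160:220,165:305],(800,343),interpolation=cv2.INTER_CUBIC)
b=cv2.resize(im[180:285,335:430],(226,250),interpolation=cv2.INTER_CUBIC)
b2=cv2.resize(d['scene']['image'][165:245,200:320],(375,250),interpolation=cv2.INTER_CUBIC)
o=np.zeros((600,800,3),np.uint8);o[:343]=a;o[345:595,:226]=b;o[345:595,240:615]=b2
cv2.imwrite('pics/crop1.png',o)
```

```text
red top 232.8 183.3 76 [589.8  -0.1  92.1] [589.8  -0.1  92. ]
red scene 255.6 204.0 82 [595.7   7.9  94.2] [594.1   5.9  92. ]
timer top 364.0 205.8 79 [ 530.  -377.5   48.7] [ 529.8 -377.2   50. ]
timer scene 202.9 148.4 42 [ 532.2 -372.7   47.1] [ 534.4 -368.9   50. ]
rocker [619.8 -65.7  91.6] [619.  -65.7  95. ]
rocker [579.9 -68.9  96.7] [580.2 -68.9  95. ]
rocker [600.9 -65.5  92.9] [600.5 -65.5  95. ]
```

View pics/crop1.png

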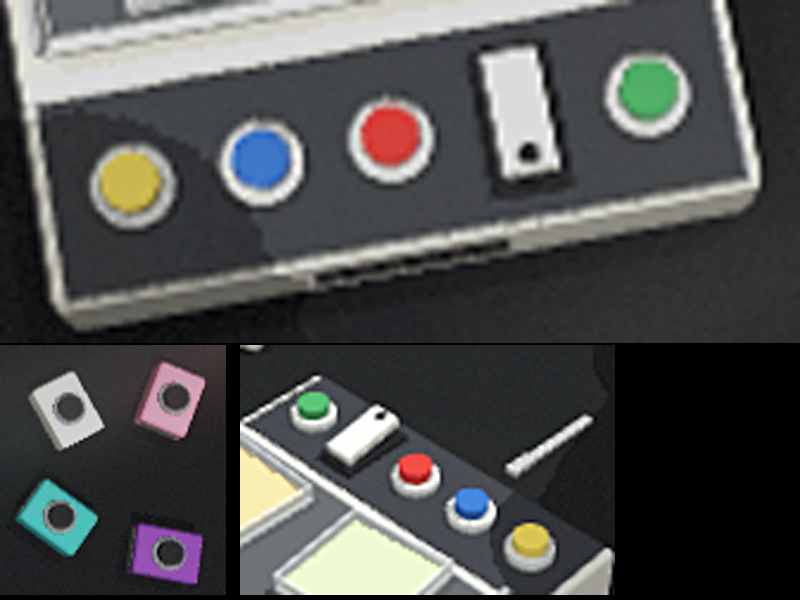

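The crop confirms the row and the dot at the robot end of the rocker. The white timer at crop (67,408) is the one meant. The row fits 65 mm spacing (yellow to green measures 259 mm). I'll close the gripper and look from above the row with the wrist camera.

```bash
cat >> h.py <<'E'
X=np.array([.984,.176,0]);X/=np.linalg.norm(X);Z=np.array([0,0,-1.])
R=np.column_stack([-X,np.cross(Z,-X),Z])
E
python3 - <<'E'
from workcell import *
from h import *
import pickle
clamp()
movep([560,-20,260],R)
w=camera('wrist');pickle.dump(w,open('w.pkl','wb'))
cv2.imwrite('pics/w1.png',w['image'])
s=read_state();print(s['time'],s['eef_pos'],s['finger_gap'],s['ft_force'],s['qpos'],w['cam_to_world'])
E
```

```text
3.2 [560.09142739 -19.17006112 259.9433338 ] 0.05000133798783259 [-0.41325781 -0.17306464 -0.42700574] [-0.16670418  0.39042469  0.12849845  1.74600429 -0.05795836  1.00883185
  1.73185322] [[-1.77787385e-01 -9.39606233e-01 -2.92458154e-01  4.83965102e+02]
 [ 9.84068866e-01 -1.69652697e-01 -5.31641837e-02 -3.28243177e+01]
 [ 3.37083848e-04 -2.97250885e-01  9.54799349e-01  4.02163305e+02]
 [ 0.00000000e+00  0.00000000e+00  0.00000000e+00  1.00000000e+00]]
```

View pics/w1.png

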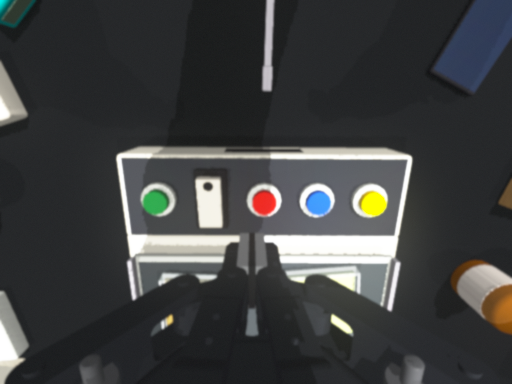

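The wrist view shows green (155,202), dot (208,187), rocker (209,203), red (263,202), blue (317,202) and yellow (373,203). I'll convert these to positions and compare them with the top view.

Run:
```python
import pickle
from h import *
np.set_printoptions(precision=1,suppress=True)
w=pickle.load(open('w.pkl','rb'))
for n,g,lo,hi in(('green',(155,202),(45,110,50),(80,255,255)),('blue',(317,202),(100,120,60),(130,255,255)),('red',(263,202),(0,140,60),(8,255,255)),('yellow',(373,203),(18,110,60),(32,255,255)),('dot',(208,187),(0,0,0),(180,255,110))):
    u,v,N=blob(w,g,lo,hi,15 if n!='dot' else 6); z=98 if n=='dot' else 92
    print(n,round(u,1),round(v,1),N,world(w,u,v),world(w,u,v,z))
```

```text
green 155.0 202.0 458 [ 609.  -125.8   91.1] [ 608.7 -125.5   92. ]
blue 318.0 202.5 433 [575.7  63.8  90.3] [575.2  63.3  92. ]
red 263.7 202.3 430 [586.3   0.4  91.9] [586.2   0.3  92. ]
yellow 372.6 203.2 527 [564.9 127.3  91.1] [564.6 126.8  92. ]
dot 207.5 186.0 48 [576.7 -66.8  97. ] [576.4 -66.7  98. ]
```

```bash
cat >> h.py <<'E'
def press(x,y,top,low,guard=15,clear=35):
    from workcell import movep,movel,read_state
    movep([x,y,top+clear],R)
    movel([x,y,top+6])
    hit=movel([x,y,low],max_speed=20,guard=guard); s=read_state()
    print('hit',hit,s['eef_pos'].round(1),'F',np.round(s['ft_force'],1),'t',round(s['time'],1))
    movel([x,y,top+clear])
E
python3 - <<'E'
from workcell import *
from h import *
press(577.5,-68,99,86,15)
movep([560,-20,260],R);w=camera('wrist')
print(world(w,207.5,186),read_state()['time'])
o=cv2.resize(w['image'][150:240,110:410],(800,240),interpolation=cv2.INTER_CUBIC);cv2.imwrite('pics/w2.png',o)
for v in range(176,232,6): print(v,world(w,209,v).round(1))
E
```

```text
hit True [576.9 -68.2  89.2] F [-3.5  0.1 14.5] t 4.9
[578.64686499 -68.22705196  89.4709905 ] 6.0
176 [569.4 -69.3  78.7]
182 [573.9 -67.3  88.4]
188 [580.8 -66.2  89.2]
194 [587.6 -65.1  90.6]
200 [594.6 -64.   91.5]
206 [601.6 -62.9  92.7]
212 [608.4 -61.8  94.5]
218 [615.3 -60.6  95.9]
224 [622.1 -59.4  97.8]
230 [629.9 -58.4  97.4]
```

View pics/w2.png

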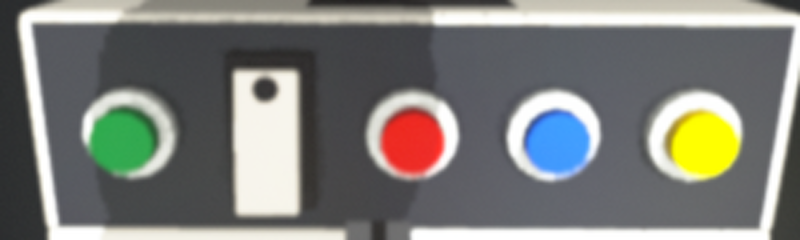

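The plate now slopes 0.196 rad, with its dotted half down at 88 mm, and it resisted with 14.5 N, so the rocker is on. Blue and green are next, then a wrist look at the timer.

Run:
```python
from workcell import *
from h import *
press(577.5,64,92,81,18)
press(611,-126,92,81,18)
movep([560,-20,260],R);w=camera('wrist')
for n,p in dict(green=(155,202),blue=(318,202.5),red=(263.7,202.3),yellow=(372.6,203.2)).items(): print(n,world(w,*p).round(1))
movep([510,-370,200],R);w=camera('wrist')
cv2.imwrite('pics/t1.png',w['image']);import pickle;pickle.dump(w,open('w.pkl','wb'));print(read_state()['time'])
```

```text
hit True [577.8  64.1  83.9] F [-2.3  0.  13.5] t 7.7
hit True [ 611.3 -126.    84. ] F [-1.4  0.6 12.6] t 10.0
green [ 611.  -129.6   83.6]
blue [576.8  63.4  84.1]
red [585.7  -1.6  91.5]
yellow [564.3 124.6  91.2]
12.6167
```

View pics/t1.png

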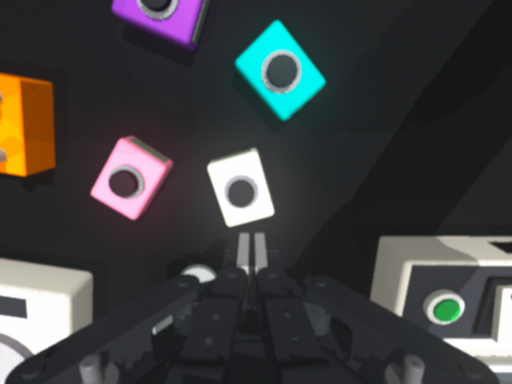

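Blue and green read 84 mm (fully in), and red and yellow are still out at about 91 mm. The white timer's black key is at (241,192) in the wrist view. The pink (125,182), turquoise (281,72) and purple (157,0) look-alikes are well clear of it. The beaker is partly hidden at about (200,272).

Run:
```python
from workcell import *
from h import *
import pickle
w=pickle.load(open('w.pkl','rb'));c=pickle.load(open('a.pkl','rb'))['top']
u,v,N=blob(w,(241,192),(0,0,0),(180,255,110),14)
p=world(w,u,v,50);print(u,v,N,world(w,u,v).round(1),p.round(1),'beaker base',world(c,578/1.5625,247/1.5625,0).round(1))
q=(p+np.array([530,-377.3,50]))/2
if np.linalg.norm((p-q)[:2])<5:
    press(q[0],q[1],50,39,18,clear=150)
    w=camera('wrist');pickle.dump(w,open('w2.pkl','wb'));cv2.imwrite('pics/t2.png',w['image']);print(read_state()['time'])
```

```text
240.6496062992126 193.06299212598427 508 [ 525.6 -378.    48.8] [ 525.2 -378.    50. ] beaker base [ 685.5 -415.8    0. ]
hit True [ 527.8 -377.7   42. ] F [-1.7  1.6 12.4] t 14.7
15.925
```

Run:
```python
from workcell import *
from h import *
import pickle
movep([510,-370,200],R);w=camera('wrist')
u,v,N=blob(w,(241,192),(0,0,0),(180,255,110),14);print('timer',u,v,world(w,u,v).round(1))
cv2.imwrite('pics/t3.png',w['image'])
movep([450,-250,300],R);c=camera('top');a=pickle.load(open('a.pkl','rb'))['top']
cv2.imwrite('pics/top2.png',cv2.resize(c['image'],(800,600)));print(read_state()['time'])
```

```text
timer 241.62100456621005 193.85159817351598 [ 526.6 -377.9   41.7]
16.9833
```

View pics/t3.png

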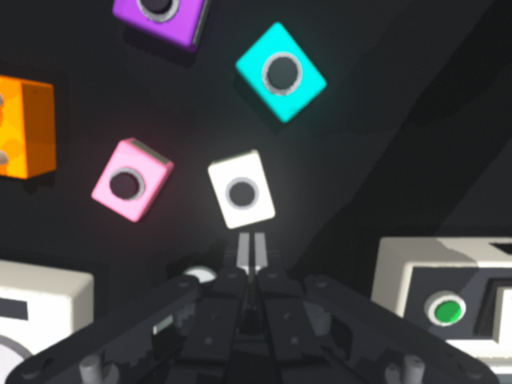

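The timer hasn't moved. Its key at (241,194) is now 42 mm high, which is fully in, and the arm is clear.

```bash
python3 -c "
from workcell import *
print(finish_job())"
```

```text
the job is handed in; nothing more can be done
None
```

The job is handed in at about 17 s: rocker on, then the blue, green and timer keys pressed fully in, in that order; red and yellow stayed out and the timer didn't move.

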